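# Sort the binding bench supplies and hold the sprung dust cover half shut

### The job

Sort the loose supplies into the two-bay wooden box: both wooden thread spools into the bay next to the sprung metal cover, the white bone folder into the other bay. Once all three lie in their bays, slide the cover against its spring to half travel, so that its front edge is over the divider (spools covered, folder bay still open; never run it well on over the folder bay), and finish while still holding the cover there with the gripper. Leave the book blocks, glue pot, brush and steel weight where they are.

Things in the scene. Friction and masses are not known exactly. Their poses are not given: they have to be found in the camera images.
- tray: Fixed plywood box. Origin: on the bench under the divider's middle; x along the box, from the folder bay (-x, nearer the robot) through the spool bay (+x) to the parked cover; y across; z up. Bays open on top, inner 100 (x) by 190 (y) mm: folder bay x -103 to -3, spool bay x 3 to 103. Floor 5 mm, wall tops 52 mm above the bench. Side rails 64 mm high, outer faces y = +-109, x -109 to 321.
- cover (a joint): Travel of the cover, m: 0 = open, parked beyond the spool bay (the spring returns it there), 0.1 = half, 0.2 = both bays shut; grows along the box's -x. Aluminium plate 206 x 196 x 6 mm, top 60 mm above the bench, 0.3 kg. Spring pushes it open: 1.8 N at 0, 0.6 N more per 10 mm, 7.8 N at half; friction 0.4 N. Springs back when let go.
- cover_edge (a point): Middle of the cover's front (leading, -x) edge, on its top face 60 mm above the bench; at box x = +100 mm when open, over the divider's middle (x = 0) at half travel. Axes as the box.
- cover_handle (a point): Top centre of the dark wooden grip bar on the cover, 40 mm behind the front edge, 100 mm above the bench. The bar is 16 mm thick along the box's x, 70 mm long along its y and stands 40 mm above the cover plate. Axes as the box.
- spool_a: Empty light-wood thread spool standing upright: flanges 38 mm diameter (bottom 10 mm and top 10 mm), waist 30 mm diameter, 40 mm tall, about 40 g. Origin: centre of its underside, z up its axis.
- spool_b: A second spool, the same as spool_a.
- folder: White bone folder lying flat: 24 mm wide (its y), 9 mm thick, 124 mm long (its x, round end at -72, pointed end at +52 mm), about 35 g. Origin on its underside, z up. Grip it across its width near x = -10 mm, its middle.
- books: Bystander: pile of two unbound white book blocks 210 x 148 mm, 56 mm high; origin under its centre.
- pot: Bystander: white plastic glue pot, 76 mm across, 85 mm high; origin under its centre.
- brush: Bystander: brush lying on the bench.
- weight: Bystander: steel weight, 60 mm diameter, 45 mm high; origin under its centre.
Things that resemble listed ones, but are neither listed nor needed, are in the scene too. There is more than one size of the folder; the job needs the smaller.

How it is judged:
On the way:
1. both spools lie in the bay next to the cover and the folder in the other bay, let go and at rest, with the cover still open (x of spool_a in the frame of tray between 0 and 0.106 m and y of spool_a in the frame of tray between -0.097 and 0.097 m and z of spool_a in the frame of tray between 0 and 0.05 m and linear speed of each of spool_a, spool_b, folder below 0.05 m/s and x of spool_b in the frame of tray between 0 and 0.106 m and y of spool_b in the frame of tray between -0.097 and 0.097 m and z of spool_b in the frame of tray between 0 and 0.05 m and x of folder in the frame of tray between -0.106 and 0 m and y of folder in the frame of tray between -0.097 and 0.097 m and z of folder in the frame of tray between 0 and 0.05 m and contact force between each of the arm, the fingers and spool_a below 0.1 N and contact force between each of the arm, the fingers and spool_b below 0.1 N and contact force between each of the arm, the fingers and folder below 0.1 N and value of joint cover below 0.02 m), for 0.2 s.
At the end, for the whole second after the job is handed in: Both spools are in the bay next to the cover and the folder is in the other bay, all below the rim and at rest; the cover stands still at half travel, 100 mm +-12 mm, held there by the gripper's fingers (more than 2 N of contact) through the last second (x of spool_a in the frame of tray between 0 and 0.106 m and y of spool_a in the frame of tray between -0.097 and 0.097 m and z of spool_a in the frame of tray between 0 and 0.05 m and linear speed of each of spool_a, spool_b, folder below 0.05 m/s and x of spool_b in the frame of tray between 0 and 0.106 m and y of spool_b in the frame of tray between -0.097 and 0.097 m and z of spool_b in the frame of tray between 0 and 0.05 m and x of folder in the frame of tray between -0.106 and 0 m and y of folder in the frame of tray between -0.097 and 0.097 m and z of folder in the frame of tray between 0 and 0.05 m and value of joint cover between 0.088 and 0.112 m and velocity of joint cover between -0.02 and 0.02 m/s and contact force between the fingers and cover above 2 N); the arm keeps its last pose, push and grip.
It fails at once if the cover was run on well past half travel, over the folder bay (beyond 145 mm) (value of joint cover above 0.145 m).
It fails at once if the books was moved more than 30 mm (distance of books from where it was at the start of the episode above 0.03 m).
It fails at once if the pot was moved more than 30 mm (distance of pot from where it was at the start of the episode above 0.03 m).
It fails at once if the brush was moved more than 30 mm (distance of brush from where it was at the start of the episode above 0.03 m).
It fails at once if the weight was moved more than 30 mm (distance of weight from where it was at the start of the episode above 0.03 m).
It also fails if it takes over 72 s, if anything falls off the work surface, if the arm or the gripper's body presses on something with over 40 N, if the wrist force passes 120 N, or if a joint passes its speed limit or range.

### The arm

A 7-joint arm with a two-finger parallel gripper is mounted at the origin on the work surface. World frame = base frame: x ahead of the robot, y to its left, z up, the work surface at z = 0. Lengths are in m, angles in rad, forces in N, time in s.
With the tool pointing down it reaches from about 0.35 to 0.9 m from the base axis. Payload 8.1 kg.
Tool frame: the origin (TCP) lies at the very end of the fingers, on their centre line; the grasp point (between the pads) lies 19 mm behind it; x points along the fingers, y is the direction in which the jaws open and shut, and the axes are right-handed (so a half turn about x gives the same grasp; the last joint's range is limited). The gripper opens to 92 mm and grips with 3 to 60 N. Pads are 19 mm wide; open, the fingers measure 130 mm over their backs; the gripper's body (75 mm by 190 mm) begins 47 mm behind the grasp point.
Start: joints at [-1.305, 0.434, 0.025, 1.573, -0.012, 1.134, -0.075], TCP at [0.225, 0.583, 0.227] pointing down, gripper open.
Joint ranges: [-2.62, 2.62], [-0.44, 2.09], [-1.27, 1.32], [0.08, 2.57], [-1.32, 4.46], [0.12, 2], [-2.74, 2.74]. Speed limits (rad/s): [2.22, 2.22, 3.01, 3.01, 3.14, 3.14, 3.14].

### API

Orientations are given as a rotation vector (axis times angle).
In Python, from rig import readout, viewer, ticket gives the robot as it stands.
- The arm moves only by the tool send_rows, never from a script. Its argument "plan" is a list of rows, each a list of 3 entries, a list of its own where there are three numbers: the shift along the tool's x, y, z in mm, then the turn about the tool's x in rad, then the opening, from 0 (shut) to 1 (fully open). In form: [[[dx, dy, dz], twist, gripper], ...]. A call has exactly 10 rows; each row shifts and turns the commanded pose from where the row before left it, along the tool's axes as they then stand; what a row does not reach is not made up. A row lasts 1/10 s, in which the tool goes at most 50 mm and 8.59 degrees, less where a joint would pass 70% of its speed; a pose out of reach is approached as far as the arm can. A call with a gripper value outside its range is refused whole. The fingers move at their own pace and stop on an object; "grip_force" is the grip in N (left out, the last holds). Time passes only in rows, so rows that do not move let the fingers close, or fill a call up. It gives the time, the measured TCP pose, the force and the opening at its end, in the units of the state.
- readout.get_obs(): the state, without advancing time (a new reading comes with each control period).
- viewer.snapshot(name): name is "scene" or "top" or "wrist"; returns a dict with "image" (384x512x3 uint8, red, green, blue), "fx", "fy", "cx", "cy" (pixels), "dist" ([k1, k2, p1, p2, k3] as OpenCV has them; the pictures are not rectified), "T" (4x4, takes a point from camera to world coordinates); the wrist camera has in their place "tool_from_camera" (4x4, takes a point from camera to tool coordinates, whose origin is the TCP and whose axes are the tool frame's). Camera axes: x right, y down, z forward; pixel columns grow to the right and rows downward; lengths in m; the calibration is good to about 2 mm. A picture is of the moment at which its call begins: read the wrist's pose just before it. There is no depth.
- ticket.hand_in(): hands the job in, once; it reports no verdict.
The state is a dict: "time_s": time; "qpos": joint angles; "dq": joint speeds; "effort": joint torques, N m; "eef_pos": TCP position; "tool_rot": TCP orientation; "wrist_force": force on the tool from outside, world axes, zero at the start; "wrist_torque": the same for the moment, N m; "width": opening from 0.0 (shut) to 1.0 (fully open).
Only numpy, scipy, OpenCV 4.12 (cv2) and the standard library are available. Lean on these libraries where they do the work, as an engineer would, in place of code of your own. Each camera call takes 0.05 s, during which the arm holds its last target. There are 200 camera calls.

## Working session

There is one attempt and no reset: what is moved stays moved. The work goes in short steps, Python scripts to look and compute and a tool call to move; the robot and the scene stay as the last step left them, time stands still between calls to the robot, and variables do not carry over. Pictures are saved under pics/ and viewed, on a budget of 10 in all, crops included, one or two more only if the job needs it, and the job is handed in when it is done.

Besides the shell and the picture viewer there is one more tool, called after "Call:" as name([rows], argument=value, ...), one row to a line, values as JSON. send_rows: Moves the arm, as the interface text tells. Its arguments: {"type":"object","properties":{"plan":{"type":"array"},"grip_force":{"type":"number"}},"required":["plan"]}

```bash
mkdir -p pics; ls
python3 - <<'E'
from rig import readout, viewer
import cv2,numpy as np
o=readout.get_obs();print(o)
for n in ("scene","top"):
    s=viewer.snapshot(n);cv2.imwrite(f"pics/{n}0.png",s["image"][:,:,::-1]);np.savez(f"{n}0.npz",**s)
    print(n,{k:v for k,v in s.items() if k!="image"})
s=viewer.snapshot("wrist");np.savez("wrist0.npz",**s);print(s["fx"],s["dist"],s["tool_from_camera"])
E
```

```text
pics
{'time_s': 0.0, 'qpos': array([-1.30461406,  0.43523242,  0.02501163,  1.57409159, -0.01159008,
        1.13401085, -0.07510073]), 'dq': array([-6.19529000e-05,  3.09909616e-03,  3.95174532e-04,  1.27766247e-03,
       -3.69848758e-04,  3.64459151e-05,  5.28541726e-04]), 'effort': array([ 3.75898862e-04, -6.67847872e+01,  9.84749347e-01, -3.14457572e+01,
       -6.07067370e-02,  4.29645984e-02,  1.51714930e-04]), 'eef_pos': array([0.22519269, 0.5824704 , 0.2259417 ]), 'tool_rot': array([ 0.28817151,  1.55147434, -0.29068476]), 'wrist_force': array([-0.3624178 ,  0.13093937,  0.1761951 ]), 'wrist_torque': array([-0.00686547,  0.02034777,  0.01730416]), 'width': 1.0004049074398913}
scene {'fx': 459.1611503674563, 'fy': 459.1611503674563, 'cx': 257.9051720262918, 'cy': 195.9269870514601, 'dist': array([-0.17279124,  0.        ,  0.        ,  0.        ,  0.        ]), 'T': array([[-0.85226031,  0.28878728, -0.43618146,  1.13100171],
       [ 0.52301582,  0.48687165, -0.69957876,  0.8640452 ],
       [ 0.01033494, -0.82435302, -0.5659817 ,  0.83422639],
       [ 0.        ,  0.        ,  0.        ,  1.        ]])}
top {'fx': 357.5843412249297, 'fy': 357.5843412249297, 'cx': 261.9039003359438, 'cy': 189.15459979072028, 'dist': array([-0.002209,  0.      ,  0.      ,  0.      ,  0.      ]), 'T': array([[ 0.02943021, -0.99485073,  0.09698395,  0.45712765],
       [-0.99953552, -0.03005851, -0.00502345, -0.0370503 ],
       [ 0.00791277, -0.09679106, -0.99527327,  1.31546245],
       [ 0.        ,  0.        ,  0.        ,  1.        ]])}
330.65300497084786 [-0.0796268  0.         0.         0.         0.       ] [[ 4.23870587e-04 -2.67872672e-01  9.63454229e-01 -1.57732997e-01]
 [ 9.99999778e-01 -3.82468870e-04 -5.46287965e-04 -1.62566693e-04]
 [ 5.14826867e-04  9.63454247e-01  2.67872450e-01 -7.27458163e-02]
 [ 0.00000000e+00  0.00000000e+00  0.00000000e+00  1.00000000e+00]]
```

View pics/top0.png

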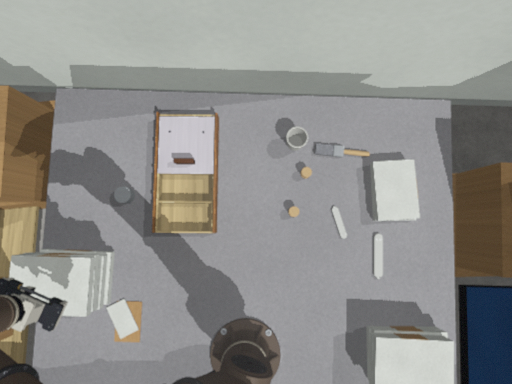

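View pics/scene0.png

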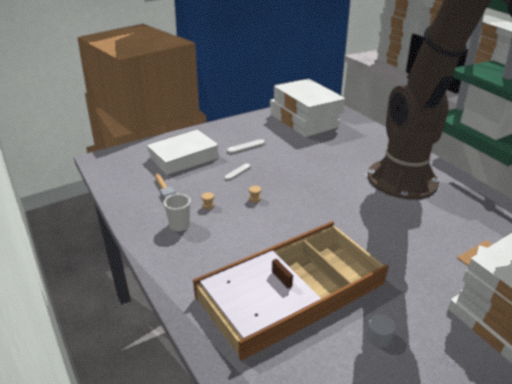

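The top view shows the spools at about (306,172) and (294,211), and the smaller folder at (339,222) with the bigger decoy at (378,256). The tray spans (153-218, 110-236), with the cover handle at (184,161). The scene view agrees.

```bash
cat > h.py <<'E'
import numpy as np,cv2
from scipy.spatial.transform import Rotation as R
def K(s): return np.array([[s["fx"],0,s["cx"]],[0,s["fy"],s["cy"]],[0,0,1.]])
def wristT(s,o):
    T=np.eye(4);T[:3,:3]=R.from_rotvec(o["tool_rot"]).as_matrix();T[:3,3]=o["eef_pos"];return T@s["tool_from_camera"]
def cast(s,px,z,T=None):
    T=s["T"] if T is None else T
    u=cv2.undistortPoints(np.array(px,float).reshape(-1,1,2),K(s),s["dist"]).reshape(-1,2)
    d=np.c_[u,np.ones(len(u))]@T[:3,:3].T; t=(z-T[2,3])/d[:,2]
    return T[:3,3]+d*t[:,None]
def proj(s,P,T=None):
    T=s["T"] if T is None else T
    Q=np.linalg.inv(T); r=cv2.Rodrigues(Q[:3,:3])[0]
    return cv2.projectPoints(np.array(P,float).reshape(-1,1,3),r,Q[:3,3],K(s),s["dist"])[0].reshape(-1,2)
def blobs(mask,amin=20):
    c,_=cv2.findContours(mask.astype(np.uint8),cv2.RETR_EXTERNAL,cv2.CHAIN_APPROX_NONE)
    return [k for k in c if cv2.contourArea(k)>=amin]
def cen(k):
    m=cv2.moments(k);return np.array([m["m10"]/m["m00"],m["m01"]/m["m00"]])
E
python3 - <<'E'
from h import *
np.set_printoptions(precision=4,suppress=True)
for n,roi_s,roi_f,roi_t in(("top",(280,155,325,225),(325,195,390,285),(145,100,225,240)),("scene",(195,180,270,215),(215,135,270,185),(190,220,390,352))):
    s=dict(np.load(n+"0.npz"));im=s["image"];hsv=cv2.cvtColor(im,cv2.COLOR_RGB2HSV)
    def inr(m,r):
        z=np.zeros_like(m);z[r[1]:r[3],r[0]:r[2]]=m[r[1]:r[3],r[0]:r[2]];return z
    sat=hsv[:,:,1]>90
    for k in blobs(inr(sat,roi_s)):
        print(n,"spool",cen(k),cv2.contourArea(k),cast(s,cen(k),.02)[0])
    w=(hsv[:,:,2]>150)&(hsv[:,:,1]<60)
    for k in blobs(inr(w,roi_f)):
        c,sz,a=cv2.minAreaRect(k);b=cast(s,cv2.boxPoints((c,sz,a)),.006)
        e=[b[1]-b[0],b[2]-b[1]];l=[np.linalg.norm(v) for v in e];v=e[np.argmax(l)]
        pts=cast(s,k[:,0],.006)
        print(n,"folder",cen(k),"c",b.mean(0),"l",l,"ang",np.degrees(np.arctan2(v[1],v[0])),"centroid",pts.mean(0))
        d=v/np.linalg.norm(v);t=(pts-b.mean(0))@d
        ww=(pts-b.mean(0))@np.array([-d[1],d[0],0])
        for lo in np.arange(-.07,.07,.02):
            q=ww[(t>=lo)&(t<lo+.02)]
            if len(q):print("   t%.2f w %.3f"%(lo,np.ptp(q)))
    t=inr((hsv[:,:,1]>70),roi_t)
    k=max(blobs(t),key=cv2.contourArea)
    if n=="top":
        bx=cv2.boxPoints(cv2.minAreaRect(k));print("tray px",bx);b=cast(s,bx,.064);print(b,"mean",b.mean(0))
        print([np.linalg.norm(b[i]-b[i-1]) for i in range(4)])
    dk=inr((hsv[:,:,2]<85)&(hsv[:,:,1]>60),(165,145,205,180) if n=="top" else (262,250,300,295))
    for k in blobs(dk,8): print("handle",cen(k),cv2.contourArea(k),cast(s,cen(k),.09 if n=="top" else .08),cv2.minAreaRect(k))
E
```

```text
top folder [382.9059 207.237 ] c [ 0.5287 -0.4864  0.006 ] l [np.float64(0.05174499744422496), np.float64(0.0954925264789696)] ang 179.71472341352 centroid [ 0.5273 -0.4879  0.006 ]
   t-0.05 w 0.048
   t-0.03 w 0.048
   t-0.01 w 0.044
   t0.01 w 0.044
   t0.03 w 0.051
top folder [353.9218 245.0332] c [ 0.4131 -0.395   0.006 ] l [np.float64(0.23622366348860316), np.float64(0.3214456410122663)] ang 179.72265202367777 centroid [ 0.4    -0.3842  0.006 ]
   t-0.07 w 0.235
   t-0.05 w 0.234
   t-0.03 w 0.234
   t-0.01 w 0.233
   t0.01 w 0.233
   t0.03 w 0.233
   t0.05 w 0.232
   t0.07 w 0.232
tray px [[151.5688 231.9916]
 [153.9258 111.7828]
 [218.3128 113.0453]
 [215.9558 233.2541]]
[[0.4183 0.3348 0.064 ]
 [0.8459 0.3517 0.064 ]
 [0.8486 0.121  0.064 ]
 [0.4205 0.1115 0.064 ]] mean [0.6333 0.2298 0.064 ]
[np.float64(0.22322002604124125), np.float64(0.4279237028293727), np.float64(0.2306802985776102), np.float64(0.4281667632945235)]
scene spool [207.6765 200.2315] 101.5 [ 0.6494 -0.2016  0.02  ]
scene spool [254.5734 193.6287] 96.5 [ 0.5058 -0.1587  0.02  ]
scene folder [243.2432 159.6187] c [ 0.4126 -0.4009  0.006 ] l [np.float64(0.21417376327480503), np.float64(0.35748759504907557)] ang 57.30090910864195 centroid [ 0.4178 -0.3973  0.006 ]
   t-0.07 w 0.188
   t-0.05 w 0.186
   t-0.03 w 0.185
   t-0.01 w 0.175
   t0.01 w 0.159
   t0.03 w 0.160
   t0.05 w 0.190
   t0.07 w 0.190
handle [281.8984 274.855 ] 180.5 [[0.6718 0.2377 0.08  ]] ((281.5000305175781, 273.5000305175781), (28.284271240234375, 9.899495124816895), 45.0)
```

Run:
```python
import cv2
a=cv2.imread("pics/top0.png");x=cv2.resize(a[95:295,140:430],None,fx=2.7,fy=2.7,interpolation=cv2.INTER_CUBIC)
cv2.imwrite("pics/topz.png",x)
```

```text
(no output)
```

View pics/topz.png

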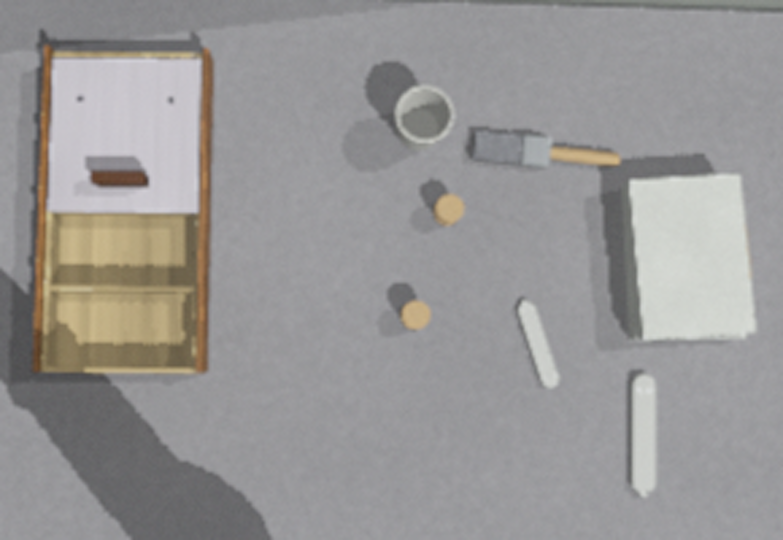

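The zoom shows the spool discs at full-image (306.7,172) and (294,211.7). The small folder runs (334,207)-(344,237).

Run:
```python
from h import *
np.set_printoptions(precision=4,suppress=True)
for n,rs,rf in(("top",((297,162,318,182),(285,202,304,221)),(328,198,350,242)),("scene",((200,188,216,212),(246,182,264,204)),(220,160,255,183))):
    s=dict(np.load(n+"0.npz"));im=s["image"];hsv=cv2.cvtColor(im,cv2.COLOR_RGB2HSV)
    def inr(m,r):
        z=np.zeros_like(m);z[r[1]:r[3],r[0]:r[2]]=m[r[1]:r[3],r[0]:r[2]];return z
    for r in rs:
        k=max(blobs(inr(hsv[:,:,1]>70,r)),key=cv2.contourArea);z=.034 if n=="top" else .02
        c=cen(k);print(n,"spool",c,cv2.contourArea(k),cast(s,c,z)[0])
    g=im.mean(2);bg=np.median(g[rf[1]:rf[3],rf[0]:rf[2]]);m=inr(g>(bg+200)/2,rf)
    k=max(blobs(m),key=cv2.contourArea)
    ys,xs=np.nonzero(cv2.drawContours(np.zeros(m.shape,np.uint8),[k],-1,1,-1))
    p=cast(s,np.c_[xs,ys],.007);c=p.mean(0);_,_,V=np.linalg.svd(p[:,:2]-c[:2],full_matrices=0)
    d=V[0]*np.sign(V[0][0]);t=(p-c)[:,:2]@d;w=(p-c)[:,:2]@[-d[1],d[0]]
    print(n,"folder c",c,"dir",d,np.degrees(np.arctan2(d[1],d[0])),"t",t.min(),t.max(),"mid",c[:2]+d*(t.min()+t.max())/2,bg)
    print([round(float(np.ptp(w[(t>=a)&(t<a+.012)])),4) for a in np.arange(t.min(),t.max()-.005,.012)])
s=dict(np.load("top0.npz"))
f=lambda x,y:(140+(x-1)/2.7,95+(y-1)/2.7)
# rail outer corners (zoom px): right-bottom,left-bottom,left-top,right-top
b=cast(s,[f(207,371),f(36,371),f(45,47),f(211,50)],.064);print(b,[np.linalg.norm(b[i]-b[i-1]) for i in range(4)])
print("divider",cast(s,[f(50,286),f(198,290)],.052),"coverfront",cast(s,[f(49,213),f(200,213)],.06))
print("handle top", cast(s,[f(90,178),f(147,179)],.1))
```

```text
top spool [305.5417 172.1528] 72.0 [ 0.6486 -0.1996  0.034 ]
top spool [293.3437 211.2506] 64.5 [ 0.5059 -0.1584  0.034 ]
top folder c [ 0.4721 -0.3293  0.007 ] dir [0.9439 0.3303] 19.285472634600154 t -0.05956424623052888 0.0592951759247287 mid [ 0.472  -0.3293] 155.0
[0.0197, 0.022, 0.022, 0.0221, 0.0221, 0.0221, 0.0221, 0.0222, 0.0222, 0.0198]
scene spool [207.5879 200.2894] 129.0 [ 0.6497 -0.2014  0.02  ]
scene spool [254.5285 193.4431] 123.0 [ 0.5054 -0.1596  0.02  ]
scene folder c [ 0.4728 -0.33    0.007 ] dir [0.941  0.3384] 19.779883812871343 t -0.06158025537277092 0.060063796297453675 mid [ 0.4721 -0.3303] 157.33333333333334
[0.0226, 0.0242, 0.0241, 0.025, 0.0249, 0.0264, 0.0246, 0.0262, 0.0244, 0.0217]
[[0.4247 0.1105 0.064 ]
 [0.4183 0.3299 0.064 ]
 [0.8452 0.3432 0.064 ]
 [0.8481 0.1229 0.064 ]] [np.float64(0.42357638286257393), np.float64(0.21947616731152264), np.float64(0.4271426809005878), np.float64(0.22025263857835511)]
divider [[0.5287 0.3217 0.052 ]
 [0.5293 0.1281 0.052 ]] coverfront [[0.6239 0.3262 0.06  ]
 [0.6299 0.1288 0.06  ]]
handle top [[0.665  0.2652 0.1   ]
 [0.666  0.1927 0.1   ]]
```

```bash
cat > g.py <<'E'
import sys
from h import *
from rig import readout
# usage: g.py x y z yawdeg(of jaw axis, world)  -> twist, then shift in tool axes after the twist
np.set_printoptions(precision=1,suppress=True)
o=readout.get_obs();M=R.from_rotvec(o["tool_rot"]).as_matrix();p=o["eef_pos"]
yaw=np.degrees(np.arctan2(M[1,1],M[0,1]))
print("t %.2f pos mm"%o["time_s"],p*1000,"jaw yaw %.2f"%yaw,"toolx",np.round(M[:,0],3),"F",o["wrist_force"],"w %.3f"%o["width"],"q7 %.2f"%o["qpos"][6])
v=[float(a) for a in sys.argv[1:]]
for i in range(0,len(v)-3,4):
    t=np.array(v[i:i+3])*1e-3
    d=(v[i+3]-yaw+90)%180-90
    M=M@R.from_rotvec([np.radians(-d),0,0]).as_matrix()
    print("-> twist %.3f rad, shift tool"%np.radians(-d),M.T@(t-p)*1000,"world",(t-p)*1000); p=t;yaw+=d
E
python3 g.py 649 -200 140 10 649 -200 8 10
```

```text
t 0.15 pos mm [225.2 582.6 226.1] jaw yaw 68.87 toolx [-0. -0. -1.] F [ 0.4 -0.9 -0.4] w 1.003 q7 -0.08
-> twist 1.027 rad, shift tool [ 86.9 281.5 844.2] world [ 423.8 -782.6  -86.1]
-> twist -0.000 rad, shift tool [132.    0.1  -0.1] world [   0.    0. -132.]
```

```bash
python3 g.py 649 -200 140 91.7
```

```text
t 0.15 pos mm [225.2 582.6 226.1] jaw yaw 68.87 toolx [-0. -0. -1.] F [ 0.4 -0.9 -0.4] w 1.003 q7 -0.08
-> twist -0.399 rad, shift tool [  86.9 -794.8  400.4] world [ 423.8 -782.6  -86.1]
```

Call:
send_rows([
  [[0,0,0],-0.133,1],
  [[0,0,0],-0.133,1],
  [[0,0,0],-0.133,1],
  [[0,-40,20],0,1],
  [[0,-40,20],0,1],
  [[0,-40,20],0,1],
  [[0,-40,20],0,1],
  [[0,-40,20],0,1],
  [[0,-40,20],0,1],
  [[0,-40,20],0,1],
], grip_force=15)

```text
time_s: 1.15
eef_pos: [0.3742, 0.3055, 0.2267]
tool_rot: [-0.024, 1.571, 0.024]
wrist_force: [1.0, 0.4, 0.3]
width: 1.002
```

Call:
send_rows([
  [[0,-40,20],0,1],
  [[0,-40,20],0,1],
  [[0,-40,20],0,1],
  [[0,-40,20],0,1],
  [[0,-40,20],0,1],
  [[0,-40,20],0,1],
  [[0,-40,20],0,1],
  [[0,-40,20],0,1],
  [[20,-40,20],0,1],
  [[20,-40,20],0,1],
])

```text
time_s: 2.15
eef_pos: [0.5867, -0.0881, 0.1866]
tool_rot: [-0.024, 1.569, 0.024]
wrist_force: [1.0, 0.1, 0.7]
width: 1.001
```

Call:
send_rows([
  [[20,-35,20],0,1],
  [[20,-30,15],0,1],
  [[10,-15,5],0,1],
  [[0,0,0],0,1],
  [[0,0,0],0,1],
  [[0,0,0],0,1],
  [[0,0,0],0,1],
  [[0,0,0],0,1],
  [[0,0,0],0,1],
  [[0,0,0],0,1],
])

```text
time_s: 3.15
eef_pos: [0.6281, -0.1649, 0.137]
tool_rot: [-0.024, 1.57, 0.024]
wrist_force: [0.2, 0.3, -0.0]
width: 0.999
```

```bash
python3 g.py 649 -200 100 91.7 649 -200 8 91.7
python3 - <<'E'
from h import *
from rig import readout,viewer
o=readout.get_obs();s=viewer.snapshot("wrist");cv2.imwrite("pics/w1.png",s["image"][:,:,::-1])
T=wristT(s,o);print("expected px",proj(s,[[.649,-.2,.04],[.649,-.2,.0]],T))
hsv=cv2.cvtColor(s["image"],cv2.COLOR_RGB2HSV)
for k in blobs((hsv[:,:,1]>80)&(hsv[:,:,2]>90)&(hsv[:,:,0]<30),100):print(cen(k),cv2.boundingRect(k),cast(s,cen(k),.025,T))
E
```

```text
t 3.15 pos mm [ 628.1 -164.9  137. ] jaw yaw 91.75 toolx [ 0.  0. -1.] F [ 0.2  0.3 -0. ] w 0.999 q7 1.93
-> twist 0.001 rad, shift tool [ 37.  -35.7  19.8] world [ 20.9 -35.1 -37. ]
-> twist -0.000 rad, shift tool [92. -0. -0.] world [  0.   0. -92.]
expected px [[211.20492208 217.00344926]
 [216.61423756 202.34913626]]
[474.43221691 314.70334928] (441, 309, 71, 13) [[0.75196571 0.05901014 0.025     ]]
[437.17681895 273.28962211] (419, 247, 29, 54) [[0.70513646 0.00903618 0.025     ]]
[212.48294107 210.81773399] (189, 184, 47, 53) [[ 0.64881638 -0.2007933   0.025     ]]
[268.70347738  31.1697221 ] (244, 2, 52, 60) [[ 0.50382532 -0.15808565  0.025     ]]
```

Wrist detections agree with the first fixes to within 1–2 mm, so I'm descending on spool A.

Call:
send_rows([
  [[10,-18,10],0,1],
  [[10,-18,10],0,1],
  [[10,0,0],0,1],
  [[25,0,0],0,1],
  [[25,0,0],0,1],
  [[25,0,0],0,1],
  [[15,0,0],0,1],
  [[9,0,0],0,1],
  [[0,0,0],0,1],
  [[0,0,0],0,1],
])

```text
time_s: 4.2
eef_pos: [0.6497, -0.2007, 0.0086]
tool_rot: [-0.024, 1.57, 0.023]
wrist_force: [0.3, 0.8, 1.0]
width: 1.006
```

Call:
send_rows([
  [[0,0,0],0,0.2],
  [[0,0,0],0,0.2],
  [[0,0,0],0,0.2],
  [[0,0,0],0,0.2],
  [[0,0,0],0,0.2],
  [[0,0,0],0,0.2],
  [[0,0,0],0,0.2],
  [[0,0,0],0,0.2],
  [[-25,0,0],0,0.2],
  [[-40,0,0],0,0.2],
])

```text
time_s: 5.2
eef_pos: [0.647, -0.1998, 0.0706]
tool_rot: [-0.023, 1.576, 0.025]
wrist_force: [0.5, -0.2, -0.7]
width: 0.406
```

```bash
python3 g.py 580 265 160 91.7 580 265 14 91.7
```

```text
t 5.20 pos mm [ 647.  -199.8   70.6] jaw yaw 91.73 toolx [-0.  0. -1.] F [ 0.5 -0.2 -0.7] w 0.406 q7 1.99
-> twist 0.001 rad, shift tool [-88.4 466.8 -53.7] world [-67.  464.8  89.4]
-> twist -0.000 rad, shift tool [146.   -0.2   0.8] world [   0.    0. -146.]
```

Opening 0.406 = 37 mm, so spool A is held by its flanges.

Call:
send_rows([
  [[-45,0,0],0,0.2],
  [[-42,30,-4],0,0.2],
  [[0,42,-5],0,0.2],
  [[0,42,-5],0,0.2],
  [[0,42,-5],0,0.2],
  [[0,42,-5],0,0.2],
  [[0,42,-5],0,0.2],
  [[0,42,-5],0,0.2],
  [[0,42,-5],0,0.2],
  [[0,42,-5],0,0.2],
])

```text
time_s: 6.2
eef_pos: [0.5938, 0.1645, 0.1584]
tool_rot: [-0.023, 1.571, 0.024]
wrist_force: [1.4, -0.1, 0.8]
width: 0.406
```

Call:
send_rows([
  [[0,42,-5],0,0.2],
  [[0,40,-5],0,0.2],
  [[0,18,0],0,0.2],
  [[0,0,0],0,0.2],
  [[0,0,0],0,0.2],
  [[0,0,0],0,0.2],
  [[0,0,0],0,0.2],
  [[0,0,0],0,0.2],
  [[0,0,0],0,0.2],
  [[0,0,0],0,0.2],
])

```text
time_s: 7.2
eef_pos: [0.5814, 0.2622, 0.1584]
tool_rot: [-0.023, 1.571, 0.023]
wrist_force: [-0.7, 0.5, -0.3]
width: 0.402
```

```bash
python3 g.py 580 265 14 91.7
python3 - <<'E'
from h import *
from rig import readout,viewer
o=readout.get_obs();s=viewer.snapshot("wrist");T=wristT(s,o);im=np.ascontiguousarray(s["image"][:,:,::-1])
a=np.radians(1.7);Rz=np.array([[np.cos(a),-np.sin(a)],[np.sin(a),np.cos(a)]])
for x,y,z in [(0,95,.052),(0,-95,.052),(-103,95,.052),(-103,-95,.052),(100,98,.06),(100,-98,.06),(53,40,.05),(140,35,.1),(140,-35,.1)]:
    w=np.array([.528,.2235])+Rz@np.array([x,y])/1000
    q=proj(s,[[*w,z]],T)[0];print((x,y),q)
    if abs(q).max()<600:cv2.circle(im,(int(q[0]),int(q[1])),3,(0,0,255),1)
cv2.imwrite("pics/w2.png",im)
E
```

```text
t 7.20 pos mm [581.4 262.2 158.4] jaw yaw 91.70 toolx [ 0.  0. -1.] F [-0.7  0.5 -0.3] w 0.402 q7 1.21
-> twist -0.000 rad, shift tool [144.4   2.8  -1.3] world [  -1.4    2.8 -144.4]
(0, 95) [328.03382457 124.08971927]
(0, -95) [ 90.37211695 125.34429342]
(-103, 95) [334.03384804 -17.50605296]
(-103, -95) [ 77.57263946 -12.81228488]
(100, 98) [326.71124007 244.89382904]
(100, -98) [ 97.71370607 244.19532016]
(53, 40) [258.26169665 188.2497008 ]
(140, 35) [252.09953429 314.80168476]
(140, -35) [161.41065021 314.01847673]
```

View pics/w2.png

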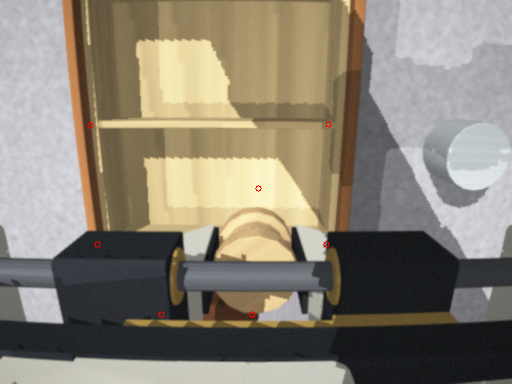

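Divider is at row 124 as predicted, and the bay walls lie about 4 mm further +y than predicted, which is harmless. The spool is over the spool bay, so I'm lowering it.

Call:
send_rows([
  [[25,0,0],0,0.2],
  [[30,0,0],0,0.2],
  [[30,0,0],0,0.2],
  [[25,0,0],0,0.2],
  [[20,0,0],0,0.2],
  [[10,0,0],0,0.2],
  [[4,0,0],0,0.2],
  [[0,0,0],0,0.2],
  [[0,0,0],0,0.6],
  [[0,0,0],0,0.6],
])

```text
time_s: 8.25
eef_pos: [0.5821, 0.2629, 0.0155]
tool_rot: [-0.023, 1.569, 0.024]
wrist_force: [0.1, -0.3, 0.3]
width: 0.529
```

Call:
send_rows([
  [[0,0,0],0,0.6],
  [[0,0,0],0,0.6],
  [[-15,0,0],0,0.6],
  [[-40,0,0],0,0.6],
  [[-45,0,0],0,0.6],
  [[-45,0,0],0,0.8],
  [[0,0,0],0,1],
  [[0,0,0],0,1],
  [[0,0,0],0,1],
  [[0,0,0],0,1],
])

```text
time_s: 9.25
eef_pos: [0.5804, 0.2621, 0.1581]
tool_rot: [-0.025, 1.573, 0.023]
wrist_force: [-0.4, -0.4, 0.2]
width: 0.972
```

```bash
python3 g.py 505 -158.5 150 91.7 505 -158.5 8 91.7
```

```text
t 9.25 pos mm [580.4 262.1 158.1] jaw yaw 91.73 toolx [-0. -0. -1.] F [-0.4 -0.4  0.2] w 0.972 q7 1.22
-> twist 0.000 rad, shift tool [   8.7 -418.2  -87.9] world [ -75.4 -420.6   -8.1]
-> twist -0.000 rad, shift tool [142.    0.2   0.3] world [   0.    0. -142.]
```

Call:
send_rows([
  [[0,-40,-8],0,1],
  [[0,-40,-8],0,1],
  [[0,-40,-8],0,1],
  [[0,-40,-8],0,1],
  [[0,-40,-8],0,1],
  [[0,-40,-8],0,1],
  [[0,-40,-8],0,1],
  [[0,-40,-8],0,1],
  [[0,-40,-8],0,1],
  [[0,-35,-8],0,1],
])

```text
time_s: 10.25
eef_pos: [0.512, -0.1368, 0.1584]
tool_rot: [-0.023, 1.573, 0.023]
wrist_force: [1.3, 0.4, -0.2]
width: 1.001
```

Call:
send_rows([
  [[0,-20,-8],0,1],
  [[10,-3,0],0,1],
  [[20,0,0],0,1],
  [[20,0,0],0,1],
  [[20,0,0],0,1],
  [[0,0,0],0,1],
  [[0,0,0],0,1],
  [[0,0,0],0,1],
  [[0,0,0],0,1],
  [[0,0,0],0,1],
])

```text
time_s: 11.25
eef_pos: [0.5064, -0.1579, 0.09]
tool_rot: [-0.024, 1.569, 0.024]
wrist_force: [0.0, 1.2, -0.1]
width: 1.002
```

```bash
python3 g.py 505 -158.5 8 91.7
```

```text
t 11.25 pos mm [ 506.4 -157.9   90. ] jaw yaw 91.73 toolx [ 0. -0. -1.] F [ 0.   1.2 -0.1] w 1.002 q7 1.99
-> twist 0.001 rad, shift tool [82.  -0.5 -1.5] world [ -1.4  -0.6 -82. ]
```

Call:
send_rows([
  [[25,0,-1],0,1],
  [[30,0,0],0,1],
  [[20,0,0],0,1],
  [[7,0,0],0,1],
  [[0,0,0],0,1],
  [[0,0,0],0,0.2],
  [[0,0,0],0,0.2],
  [[0,0,0],0,0.2],
  [[0,0,0],0,0.2],
  [[0,0,0],0,0.2],
])

```text
time_s: 12.25
eef_pos: [0.5051, -0.158, 0.0076]
tool_rot: [-0.024, 1.57, 0.024]
wrist_force: [0.9, -0.3, 0.1]
width: 0.615
```

Call:
send_rows([
  [[0,0,0],0,0.2],
  [[0,0,0],0,0.2],
  [[0,0,0],0,0.2],
  [[-30,0,0],0,0.2],
  [[-40,0,0],0,0.2],
  [[-40,0,0],0,0.2],
  [[-40,0,0],0,0.2],
  [[0,0,0],0,0.2],
  [[0,0,0],0,0.2],
  [[0,0,0],0,0.2],
])

```text
time_s: 13.25
eef_pos: [0.5041, -0.1576, 0.1563]
tool_rot: [-0.023, 1.572, 0.024]
wrist_force: [0.2, 0.1, -0.0]
width: 0.402
```

```bash
python3 g.py 582 185 158 91.7 582 185 14 91.7
```

```text
t 13.25 pos mm [ 504.1 -157.6  156.3] jaw yaw 91.73 toolx [-0.  0. -1.] F [ 0.2  0.1 -0. ] w 0.402 q7 1.96
-> twist 0.001 rad, shift tool [ -1.7 340.2  88. ] world [ 77.9 342.6   1.7]
-> twist -0.000 rad, shift tool [144.   -0.1   0.2] world [   0.    0. -144.]
```

Call:
send_rows([
  [[0,40,10],0,0.2],
  [[0,40,10],0,0.2],
  [[0,40,10],0,0.2],
  [[0,40,10],0,0.2],
  [[0,40,10],0,0.2],
  [[0,40,10],0,0.2],
  [[0,40,10],0,0.2],
  [[0,35,10],0,0.2],
  [[0,25,8],0,0.2],
  [[0,0,0],0,0.2],
])

```text
time_s: 14.25
eef_pos: [0.5818, 0.1896, 0.155]
tool_rot: [-0.028, 1.573, 0.029]
wrist_force: [-0.6, -0.4, -0.8]
width: 0.403
```

Call:
send_rows([
  [[0,0,0],0,0.2],
  [[0,0,0],0,0.2],
  [[0,0,0],0,0.2],
  [[0,0,0],0,0.2],
  [[0,0,0],0,0.2],
  [[0,0,0],0,0.2],
  [[0,0,0],0,0.2],
  [[0,0,0],0,0.2],
  [[0,0,0],0,0.2],
  [[0,0,0],0,0.2],
])

```text
time_s: 15.25
eef_pos: [0.5826, 0.1846, 0.1573]
tool_rot: [-0.024, 1.571, 0.024]
wrist_force: [-0.1, -0.1, -0.9]
width: 0.407
```

```bash
python3 g.py 582 185 14 91.7
```

```text
t 15.25 pos mm [582.6 184.6 157.3] jaw yaw 91.73 toolx [ 0.  0. -1.] F [-0.1 -0.1 -0.9] w 0.407 q7 1.34
-> twist 0.001 rad, shift tool [143.3   0.4  -0.6] world [  -0.6    0.4 -143.3]
```

Call:
send_rows([
  [[25,0,0],0,0.2],
  [[30,0,0],0,0.2],
  [[30,0,0],0,0.2],
  [[25,0,0],0,0.2],
  [[20,0,0],0,0.2],
  [[9,0,0],0,0.2],
  [[4,0,0],0,0.2],
  [[0,0,0],0,0.2],
  [[0,0,0],0,0.55],
  [[0,0,0],0,0.55],
])

```text
time_s: 16.25
eef_pos: [0.5834, 0.1848, 0.0154]
tool_rot: [-0.023, 1.569, 0.024]
wrist_force: [0.4, -0.3, -0.3]
width: 0.521
```

Call:
send_rows([
  [[0,0,0],0,0.55],
  [[0,0,0],0,0.55],
  [[-15,0,0],0,0.55],
  [[-40,0,0],0,0.55],
  [[-45,0,0],0,0.55],
  [[-45,0,0],0,0.6],
  [[0,0,0],0,0.6],
  [[0,0,0],0,0.6],
  [[0,0,0],0,0.6],
  [[0,0,0],0,0.6],
])

```text
time_s: 17.25
eef_pos: [0.5817, 0.1843, 0.1582]
tool_rot: [-0.024, 1.573, 0.023]
wrist_force: [-0.1, 0.1, 0.5]
width: 0.597
```

```bash
python3 g.py 472 -329.5 160 109.5 472 -329.5 2 109.5; python3 g.py 582 185 158 -70.5
```

```text
t 17.25 pos mm [581.7 184.3 158.2] jaw yaw 91.73 toolx [-0. -0. -1.] F [-0.1  0.1  0.5] w 0.597 q7 1.34
-> twist -0.310 rad, shift tool [  -1.2 -447.7 -274.9] world [-109.7 -513.8    1.8]
-> twist -0.000 rad, shift tool [158.    0.    0.4] world [   0.    0. -158.]
t 17.25 pos mm [581.7 184.3 158.2] jaw yaw 91.73 toolx [-0. -0. -1.] F [-0.1  0.1  0.5] w 0.597 q7 1.34
-> twist -0.310 rad, shift tool [0.2 0.6 0.5] world [ 0.3  0.7 -0.2]
```

Call:
send_rows([
  [[0,-40,-10],0,0.6],
  [[0,-40,-10],0,0.6],
  [[0,-40,-10],0,0.6],
  [[0,-40,-10],0,0.6],
  [[0,-40,-10],0,0.6],
  [[0,-40,-10],0,0.6],
  [[0,-40,-10],0,0.6],
  [[0,-40,-10],0,0.6],
  [[0,-40,-10],0,0.6],
  [[0,-40,-10],0,0.6],
])

```text
time_s: 18.25
eef_pos: [0.4935, -0.2196, 0.1584]
tool_rot: [-0.023, 1.573, 0.024]
wrist_force: [0.2, -0.1, -1.1]
width: 0.602
```

Call:
send_rows([
  [[0,-40,-10],0,0.6],
  [[0,-40,-10],0,0.6],
  [[0,-30,-5],0,0.6],
  [[0,0,0],-0.1,0.6],
  [[0,0,0],-0.11,0.6],
  [[0,0,0],-0.1,0.6],
  [[20,0,0],0,0.6],
  [[20,0,0],0,0.6],
  [[0,0,0],0,0.6],
  [[0,0,0],0,0.6],
])

```text
time_s: 19.25
eef_pos: [0.4725, -0.3288, 0.1187]
tool_rot: [-0.266, 1.556, 0.268]
wrist_force: [0.2, -0.5, -0.1]
width: 0.602
```

```bash
python3 g.py 472 -329.5 2 109.5
python3 - <<'E'
from h import *
from rig import readout,viewer
np.set_printoptions(precision=4,suppress=True)
o=readout.get_obs();s=viewer.snapshot("wrist");T=wristT(s,o);im=s["image"];cv2.imwrite("pics/w3.png",im[:,:,::-1])
print("exp",proj(s,[[.472,-.3295,.005],[.472+.058,-.309,.005],[.472-.058,-.35,.005]],T))
hsv=cv2.cvtColor(im,cv2.COLOR_RGB2HSV)
for k in blobs((im.mean(2)>185)&(hsv[:,:,1]<50),200):
    p=cast(s,k[:,0],.007,T)[:,:2];r=cv2.minAreaRect((p*1000).astype(np.float32));print(cen(k),r)
E
```

```text
t 19.25 pos mm [ 472.5 -328.8  118.7] jaw yaw 109.47 toolx [-0.  0. -1.] F [ 0.2 -0.5 -0.1] w 0.602 q7 2.58
-> twist -0.000 rad, shift tool [116.7  -0.7  -0.6] world [  -0.5   -0.7 -116.7]
exp [[253.7191 187.6628]
 [253.8046 253.6469]
 [253.6311 113.6503]]
[ 34.9045 195.3948] ((554.109130859375, -505.3326110839844), (108.67733001708984, 72.24566650390625), 7.437491416931152)
[ 43.182  139.9835] ((490.45220947265625, -505.5895690917969), (5.597476005554199, 89.20368194580078), 4.444318771362305)
[256.1539 184.4537] ((473.17620849609375, -326.6694641113281), (123.5995864868164, 22.721698760986328), 18.906126022338867)
[113.8028  42.4759] ((398.05169677734375, -470.9966735839844), (74.19152069091797, 30.030363082885742), 0.2350393682718277)
```

View pics/w3.png

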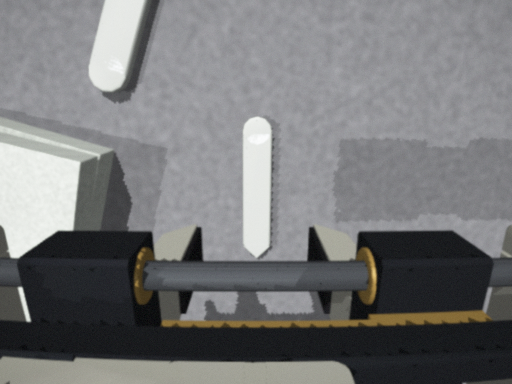

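The picture shows the small folder between the open fingers at (256,185), measuring 124×23 mm, with the decoy at the upper left. I'm descending.

Call:
send_rows([
  [[25,1,1],0,0.6],
  [[30,0,0],0,0.6],
  [[30,0,0],0,0.6],
  [[20,0,0],0,0.6],
  [[8,0,0],0,0.6],
  [[3,0,0],0,0.6],
  [[0,0,0],0,0.6],
  [[0,0,0],0,0.6],
  [[0,0,0],0,0.1],
  [[0,0,0],0,0.1],
])

```text
time_s: 20.3
eef_pos: [0.4741, -0.328, 0.004]
tool_rot: [-0.267, 1.553, 0.266]
wrist_force: [0.6, -0.3, -0.4]
width: 0.478
```

Call:
send_rows([
  [[0,0,0],0,0.1],
  [[0,0,0],0,0.1],
  [[0,0,0],0,0.1],
  [[0,0,0],0,0.1],
  [[-20,0,0],0,0.1],
  [[-40,0,0],0,0.1],
  [[-40,0,0],0,0.1],
  [[-40,0,0],0,0.1],
  [[0,0,0],0,0.1],
  [[0,0,0],0,0.1],
])

```text
time_s: 21.3
eef_pos: [0.4741, -0.3279, 0.1441]
tool_rot: [-0.268, 1.553, 0.266]
wrist_force: [0.1, 0.3, -0.2]
width: 0.257
```

```bash
python3 g.py 475 224 160 109.5 475 224 160 1.7
```

```text
t 21.30 pos mm [ 474.1 -327.9  144.1] jaw yaw 109.49 toolx [ 0. -0. -1.] F [ 0.1  0.3 -0.2] w 0.257 q7 2.57
-> twist -0.000 rad, shift tool [-16.4 519.9 185.1] world [  0.9 551.9  15.9]
-> twist -1.260 rad, shift tool [0. 0. 0.] world [0. 0. 0.]
```

Call:
send_rows([
  [[-16,40,14],0,0.1],
  [[0,40,14],0,0.1],
  [[0,40,14],0,0.1],
  [[0,40,14],0,0.1],
  [[0,40,14],0,0.1],
  [[0,40,14],0,0.1],
  [[0,40,14],0,0.1],
  [[0,40,14],0,0.1],
  [[0,40,15],0,0.1],
  [[0,40,15],0,0.1],
])

```text
time_s: 22.3
eef_pos: [0.4728, 0.0982, 0.1578]
tool_rot: [-0.267, 1.557, 0.267]
wrist_force: [0.4, 0.2, 0.2]
width: 0.259
```

Call:
send_rows([
  [[0,40,15],0,0.1],
  [[0,40,14],0,0.1],
  [[0,40,14],0,0.1],
  [[0,0,0],0.134,0.1],
  [[0,0,0],0.134,0.1],
  [[0,0,0],0.134,0.1],
  [[0,0,0],0.134,0.1],
  [[0,0,0],0.134,0.1],
  [[0,0,0],0.134,0.1],
  [[0,0,0],0.134,0.1],
])

```text
time_s: 23.3
eef_pos: [0.4736, 0.2237, 0.1576]
tool_rot: [0.471, 1.521, -0.475]
wrist_force: [-0.2, 0.4, -1.2]
width: 0.264
```

Call:
send_rows([
  [[0,0,0],0.134,0.1],
  [[0,0,0],0.134,0.1],
  [[0,0,0],0.134,0.1],
  [[0,0,0],0.134,0.1],
  [[0,0,0],0.134,0.1],
  [[0,0,0],0.134,0.1],
  [[0,0,0],0.134,0.1],
  [[0,0,0],0,0.1],
  [[0,0,0],0,0.1],
  [[0,0,0],0,0.1],
])

```text
time_s: 24.3
eef_pos: [0.4743, 0.224, 0.1587]
tool_rot: [1.18, 1.227, -1.182]
wrist_force: [-0.5, 0.3, -0.8]
width: 0.258
```

```bash
python3 g.py 475 224 10 1.7
python3 - <<'E'
from h import *
from rig import readout,viewer
for n in("scene","top"):
    s=viewer.snapshot(n);im=s["image"][:,:,::-1]
    c=im[90:250,130:240] if n=="top" else im[200:360,180:400]
    cv2.imwrite(f"pics/{n}4.png",cv2.resize(c,None,fx=3,fy=3,interpolation=cv2.INTER_CUBIC))
E
```

```text
t 24.30 pos mm [474.3 224.  158.7] jaw yaw 2.18 toolx [-0. -0. -1.] F [-0.5  0.3 -0.8] w 0.258 q7 -0.25
-> twist 0.008 rad, shift tool [148.7   0.9  -0. ] world [   0.7   -0.  -148.7]
```

View pics/scene4.png

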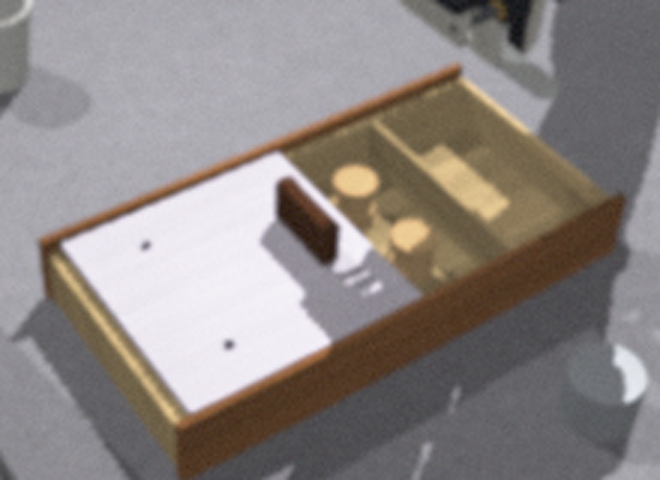

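Both spools stand upright in the spool bay and the cover is still open. I'm lowering the folder.

Call:
send_rows([
  [[25,0,0],0,0.1],
  [[30,0,0],0,0.1],
  [[30,0,0],0,0.1],
  [[30,0,0],0,0.1],
  [[20,0,0],0,0.1],
  [[9,0,0],0,0.1],
  [[4,0,0],0,0.1],
  [[0,0,0],0,0.1],
  [[0,0,0],0,0.42],
  [[0,0,0],0,0.42],
])

```text
time_s: 25.4
eef_pos: [0.4752, 0.2246, 0.0122]
tool_rot: [1.185, 1.225, -1.182]
wrist_force: [0.4, -0.1, -0.6]
width: 0.381
```

Call:
send_rows([
  [[0,0,0],0,0.42],
  [[0,0,0],0,0.42],
  [[-15,0,0],0,0.42],
  [[-40,0,0],0,0.42],
  [[-45,0,0],0,0.42],
  [[-45,0,0],0,0.42],
  [[-15,0,0],0,0.42],
  [[0,0,0],0,0.42],
  [[0,0,0],0,0.42],
  [[0,0,0],0,0.42],
])

```text
time_s: 26.4
eef_pos: [0.4738, 0.2239, 0.1702]
tool_rot: [1.182, 1.226, -1.185]
wrist_force: [-0.2, 0.3, -0.5]
width: 0.421
```

```bash
python3 g.py 667 229 170 1.7 667 229 75 1.7
python3 - <<'E'
from h import *
from rig import readout,viewer
o=readout.get_obs();s=viewer.snapshot("scene");c=s["image"][200:360,180:400,::-1]
w=viewer.snapshot("wrist")["image"][:,:,::-1]
a=cv2.resize(c,None,fx=2,fy=2);b=cv2.resize(w,(440,330));cv2.imwrite("pics/f5.png",np.vstack([a[:270],b]))
E
```

```text
t 26.40 pos mm [473.8 223.9 170.2] jaw yaw 2.01 toolx [-0. -0. -1.] F [-0.2  0.3 -0.5] w 0.421 q7 -0.26
-> twist 0.005 rad, shift tool [ -0.2 193.3   0.7] world [193.2   5.1  -0.2]
-> twist -0.000 rad, shift tool [95.   0.2 -0.1] world [  0.   0. -95.]
```

View pics/f5.png

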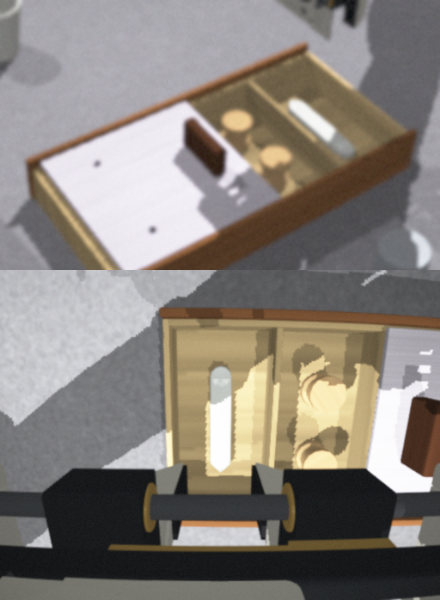

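The picture shows the folder flat in the folder bay and both spools upright in the spool bay, with the cover open. Next is the handle.

Call:
send_rows([
  [[0,30,0],0,0.6],
  [[0,40,0],0,0.6],
  [[0,40,0],0,0.6],
  [[0,40,1],0,0.6],
  [[0,30,0],0,0.6],
  [[0,13,0],0,0.6],
  [[0,0,0],0,0.6],
  [[0,0,0],0,0.6],
  [[0,0,0],0,0.6],
  [[0,0,0],0,0.6],
])

```text
time_s: 27.5
eef_pos: [0.6666, 0.2303, 0.1714]
tool_rot: [1.183, 1.226, -1.183]
wrist_force: [0.5, -0.4, -0.6]
width: 0.599
```

```bash
python3 g.py 667 229 70 1.7
python3 - <<'E'
from h import *
from rig import readout,viewer
o=readout.get_obs();s=viewer.snapshot("wrist");T=wristT(s,o);im=np.ascontiguousarray(s["image"][:,:,::-1])
for x in(.659,.675):
  for y in(.194,.264):
    q=proj(s,[[x,y,.1]],T)[0];cv2.circle(im,(int(q[0]),int(q[1])),3,(0,0,255),1)
cv2.imwrite("pics/w6.png",im)
E
```

```text
t 27.50 pos mm [666.6 230.3 171.4] jaw yaw 2.03 toolx [-0.  0. -1.] F [ 0.5 -0.4 -0.6] w 0.599 q7 -0.10
-> twist 0.006 rad, shift tool [101.4   0.4   1.4] world [   0.4   -1.3 -101.4]
```

View pics/w6.png

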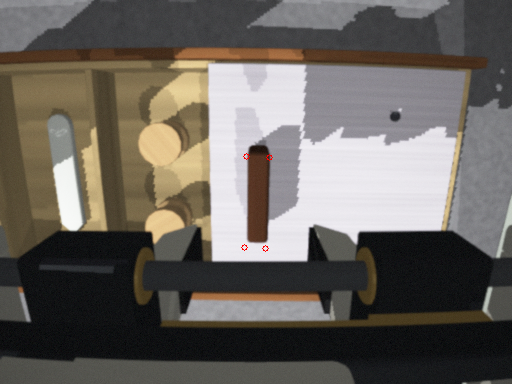

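The handle at columns 248–270 is centred between the fingers. I'm descending and gripping.

Call:
send_rows([
  [[20,0,0],0,0.6],
  [[25,1,0],0,0.6],
  [[25,0,0],0,0.6],
  [[20,0,0],0,0.6],
  [[9,0,0],0,0.6],
  [[2,0,0],0,0.6],
  [[0,0,0],0,0.6],
  [[0,0,0],0,0.05],
  [[0,0,0],0,0.05],
  [[0,0,0],0,0.05],
], grip_force=30)

```text
time_s: 28.55
eef_pos: [0.6689, 0.2301, 0.0711]
tool_rot: [1.184, 1.225, -1.182]
wrist_force: [0.4, 0.4, -0.4]
width: 0.391
```

Call:
send_rows([
  [[0,0,0],0,0.05],
  [[0,0,0],0,0.05],
  [[0,0,0],0,0.05],
  [[0,0,0],0,0.05],
  [[0,0,0],0,0.05],
  [[0,0,0],0,0.05],
  [[0,0,0],0,0.05],
  [[0,0,0],0,0.05],
  [[0,0,0],0,0.05],
  [[0,0,0],0,0.05],
])

```text
time_s: 29.55
eef_pos: [0.6687, 0.23, 0.0704]
tool_rot: [1.184, 1.225, -1.183]
wrist_force: [2.5, 0.6, -0.6]
width: 0.173
```

```bash
python3 g.py 567 226 70 1.7
```

```text
t 29.55 pos mm [668.7 230.   70.4] jaw yaw 2.00 toolx [ 0.  0. -1.] F [ 2.5  0.6 -0.6] w 0.173 q7 -0.05
-> twist 0.005 rad, shift tool [   0.4 -101.8    1. ] world [-101.7   -4.    -0.4]
```

Call:
send_rows([
  [[0,-5,0],0,0.05],
  [[0,-10,0],0,0.05],
  [[0,-15,0],0,0.05],
  [[0,-15,0],0,0.05],
  [[0,-15,0],0,0.05],
  [[0,-15,0],0,0.05],
  [[0,-12,0],0,0.05],
  [[0,-8,0],0,0.05],
  [[0,-3,0],0,0.05],
  [[0,-2,0],0,0.05],
])

```text
time_s: 30.55
eef_pos: [0.5687, 0.2278, 0.0704]
tool_rot: [1.185, 1.225, -1.18]
wrist_force: [9.3, 4.5, -6.3]
width: 0.172
```

Call:
send_rows([
  [[0,0,0],0,0.05],
  [[0,0,0],0,0.05],
  [[0,0,0],0,0.05],
  [[0,0,0],0,0.05],
  [[0,0,0],0,0.05],
  [[0,0,0],0,0.05],
  [[0,0,0],0,0.05],
  [[0,0,0],0,0.05],
  [[0,0,0],0,0.05],
  [[0,0,0],0,0.05],
])

```text
time_s: 31.55
eef_pos: [0.569, 0.2278, 0.0704]
tool_rot: [1.185, 1.225, -1.181]
wrist_force: [7.6, 5.3, -5.8]
width: 0.179
```

```bash
python3 g.py
python3 - <<'E'
from h import *
from rig import readout,viewer
o=readout.get_obs();s=viewer.snapshot("scene");c=s["image"][200:360,180:400,::-1]
w=viewer.snapshot("wrist")["image"][:,:,::-1]
a=cv2.resize(c,None,fx=2,fy=2);b=cv2.resize(w,(440,330));cv2.imwrite("pics/f7.png",np.vstack([a[:270],b]))
E
```

```text
t 31.55 pos mm [569.  227.8  70.4] jaw yaw 2.05 toolx [ 0.  0. -1.] F [ 7.6  5.3 -5.8] w 0.179 q7 -0.08
```

View pics/f7.png

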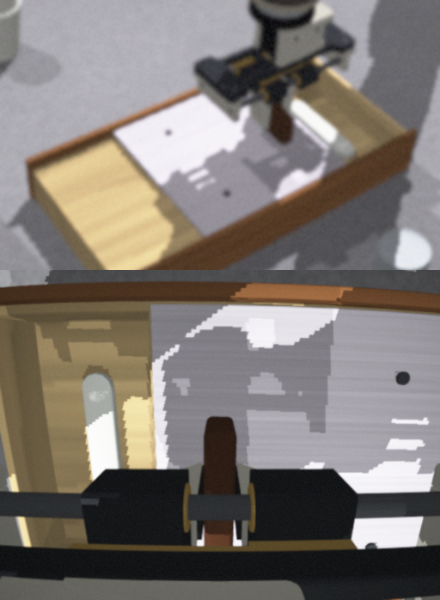

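```bash
python3 -c "
from rig import ticket;print(ticket.hand_in())"
```

```text
the job is handed in; nothing more can be done
None
```

I handed the job in at about 31.6 s, with both spools upright in the spool bay, the small folder flat in the folder bay, and the gripper still holding the cover at half travel.

- **Cover position:** the gripped handle moved 99.7 mm from its parked position. The wrist force along the box was 7.6 N, against 7.8 N of spring force expected at half travel, and the opening of about 16 mm matches the bar.
- **Last pictures:** they show the front edge at the divider, with the folder bay open and the folder in it. The spools are hidden under the cover, so I last saw them just before I gripped it.
- **Small disagreements:** the tray walls appeared about 4 mm further in +y in one wrist view than I had measured from the top view. At the end there was also about 5 N of sideways and 6 N of vertical force on the grip, well within the limits.
- **Bystanders:** I did not measure the books, pot, brush and weight again at the end. I planned the moves to stay clear of them.

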